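# Heavy scrap castings off the bench into the drop-gate trolley

## Robot

A 6-joint arm with a two-finger parallel gripper is mounted at the origin on the work surface. World frame = base frame: x ahead of the robot, y to its left, z up, the work surface at z = 0. Lengths are in mm, angles in degrees, forces in N, time in s.
With the tool pointing down it reaches from about 300 to 850 mm from the base axis. Payload 4.2 kg.
Tool frame: the origin (TCP) lies at the very end of the fingers, on their centre line; the grasp point (between the pads) lies 19 mm behind it (env.grasp_offset is the distance from the TCP to the grasp point, in mm); z points along the fingers, y is the line along which they close (so a half turn about z gives the same grasp; the last joint's range is limited). The gripper opens to 91 mm and grips with 3 to 60 N. Pads are 32 mm wide; open, the fingers measure 118 mm over their backs; the gripper's body (76 mm by 178 mm) begins 60 mm behind the grasp point.
Start: joints at [72.25, 18.312, 89.639, -0, 72.044, -1.146], TCP at [164.314, 551.039, 213.976] pointing down, gripper open.
Joint ranges: [-177.97, 177.97], [-48.28, 115.42], [12.27, 149.76], [-77.06, 257.06], [2.81, 150.46], [-146.56, 146.56]. Speed limits (degrees/s): [147.25, 147.25, 180, 180, 180, 180].

## Interface

Orientations are given as [roll, pitch, yaw] about the fixed x, y, z axes, in that order (R = Rz(yaw) Ry(pitch) Rx(roll)).
In Python, from workcell import env gives the robot as it stands. The module is installed in compiled form; this text tells all that it offers.
- The arm moves only by the tool send_rows, never from a script. Its argument "motion" is a list of rows, each an object of numbers: "tx", "ty", "tz": the shift along the tool's x, y, z in units of 500 mm (1.0 is 500 mm); "rx", "ry", "rz": the turn, a rotation vector about the tool's x, y, z in units of 30 degrees (1.0 is 30 degrees); "gripper": the closure, from -1 (fully open) to 1 (shut). In form: [{"tx": .., "ty": .., "tz": .., "rx": .., "ry": .., "rz": .., "gripper": ..}, ...]. A call has 1 to 12 rows; each row shifts and turns the commanded pose from where the row before left it, along the tool's axes as they then stand; what a row does not reach is not made up. A row lasts 1/8 s, in which the tool goes at most 62.5 mm and 10.7 degrees, less where a joint would pass 70% of its speed; a pose out of reach is approached as far as the arm can. A call with a number of a shift or a turn outside -1 to 1 is refused whole. A call with a gripper value outside its range is refused whole. The fingers move at their own pace and stop on an object; "grip_force" is the grip in N (left out, the last holds). Time passes only in rows, so rows that do not move let the fingers close. It gives the time, the measured TCP pose, the force, the opening and the grip force at its end, in the units of the state.
- env.state(): the state, without advancing time (a new reading comes with each control period).
- env.grab_frame(name): name is "scene" or "side" or "wrist"; returns a dict with "frame" (480x640x3 uint8, red, green, blue), "vertical_fov" (degrees; the focal length in pixels is half the picture's height over the tangent of half this angle, whatever the lens; pixels are square), "cx", "cy" (the principal point, pixels), "rvec" (rotation vector, rad) and "tvec" (3), from world to camera coordinates, as OpenCV has them; the wrist camera has in their place "T_tool_cam" (4x4, takes a point from camera to tool coordinates, whose origin is the TCP and whose axes are the flange's). Camera axes: x right, y down, z forward; pixel columns grow to the right and rows downward; lengths in mm; the calibration is good to about 2 mm. The wrist camera is an equidistant fisheye: a pixel r from the principal point sees the ray r / f radians off the axis. A picture is of the moment at which its call begins: read the wrist's pose just before it. There is no depth.
- env.job_done(): hands the job in; it is judged then, once.
The state is a dict: "time_s": time; "qpos": joint angles; "qvel": joint speeds; "effort": joint torques, N m; "ee_pos": TCP position; "ee_rot": TCP orientation; "force": force on the tool from outside, world axes, zero at the start; "torque": the same for the moment, N m; "gripper_width": finger opening in mm; "gripper_force": force on a finger pad.
Only numpy, scipy, OpenCV 4.12 (cv2) and the standard library are available. Lean on these libraries where they do the work, as an engineer would, in place of code of your own. Each camera call takes 0.05 s, during which the arm holds its last target. There are 200 camera calls.

## Task

Pull the spring knob on the scrap trolley up to its stop so that the gate drops, then slide the two heavy iron castings, the brake drum and the finned compressor barrel, along the bench and tip them off its far edge into the trolley. They are too heavy to lift, so keep them down on the bench until they go over. Leave the tin, piston, jar and bearing where they stand.

Things in the scene. Friction and masses are not known exactly. Their poses are not given: they have to be found in the camera images.
- bin: the scrap trolley: a grey-green sheet-steel box on castors, fixed against the bench's far edge (straight along y at x = 0.670). Origin: at bench height, middle of its front face, 4 to 10 mm beyond that edge; x points into the box, away from the robot. Inside: x 6 to 394 mm, y -130 to 130 mm; the front slopes down at 34 degrees to a floor 180 mm below the bench. Back and sides rise 75 mm above it
- mouth (a point): the way into the trolley, same origin and axes as the trolley: a clear opening from y -105 to 105 mm between two posts (14 mm in x, 26 mm in y, 85 mm above the bench), closed by the gate. Below the gate the front wall ends 12 mm under the bench. On the +y post stand the latch guide (22 mm across, to 112 mm) and the knob
- knob (a point): centre of the spring knob: an upright black cylinder 28 mm across, 32 mm tall, on top of the +y post, 134 mm above the bench when down (27 mm in x, 117 mm in y from the trolley's origin). Its steel pin stands behind the gate and holds it shut. Pulled up against its spring (6 N at first, 11 N at the stop) it travels 26 mm; the pin frees the gate only in the last 2 mm. Let go, it springs down
- plunger (a joint): how far the spring knob is pulled up, m: 0 down, 0.026 at its stop
- gate (a joint): angle of the gate, rad: 0 shut (upright), 2.6 fully down inside the trolley. A steel leaf 250 mm wide, 72 mm above the bench when shut, hinged along its lower edge 16 mm behind the trolley's front face and 8 mm below bench height. Freed by the pin, it falls inward, away from the robot, by its own weight within a second and stays down
- drum_center (a point): the brake drum: a round dish of dark cast iron, open side up, 130 mm across at its rim (the top 10 mm; 124 mm below it), 50 mm tall, wall 10 mm, with a hub in the middle up to 30 mm; about 2.4 kg. This point is its centre, 25 mm above the bench. Sliding it takes 9 to 19 N
- barrel_center (a point): the compressor cylinder barrel: dark cast iron, square flanges 100 x 100 mm at top and bottom with round fins between, 70 mm tall, with an upright bore 56 mm across; about 2.6 kg. This point is its centre, 35 mm above the bench; its x and y axes are square to its sides. Sliding it takes 10 to 21 N
- tin_center (a point): a tin with a paper label, 56 mm across (lid 59 mm) and 60 mm tall, loose; this point is its centre, 30 mm above the bench. A bystander
- piston_center (a point): an aluminium piston standing crown up, 60 mm across and 62 mm tall, loose; this point is its centre, 31 mm above the bench. A bystander
- jar_center (a point): a glass jar with a steel cap, 58 mm across and 72 mm tall, loose; this point is its centre, 36 mm above the bench. A bystander
- bearing_center (a point): a steel ball bearing lying flat, 62 mm across and 24 mm tall, loose; this point is its centre, 12 mm above the bench. A bystander

How it is judged:
By the outcome, as a careful person would: the job done as asked, in the order asked, and still so for the second after the job is handed in, with the robot touching nothing.
It also fails if it takes over 72 s, if anything falls off the work surface, if the arm or the gripper's body presses on something with over 40 N, if the wrist force passes 120 N, or if a joint passes its speed limit or range.

## Working session

There is one attempt and no reset: what is moved stays moved. The work goes in short steps, Python scripts to look and compute and a tool call to move; the robot and the scene stay as the last step left them, time stands still between calls to the robot, and variables do not carry over. Pictures are saved under pics/ and viewed, at most 10 in all, crops included, and the job is handed in when it is done.

Besides the shell and the picture viewer there is one more tool, called after "Call:" as name(argument=value, ...), one argument or row to a line, values as JSON. send_rows: Moves the arm, as the interface text tells. Shifts and turns lie within -1 to 1; 1 stands for 500 mm of shift or 30 degrees of turn. Its arguments: {"type":"object","properties":{"motion":{"type":"array"},"grip_force":{"type":"number"}},"required":["motion"]}

```bash
mkdir -p pics
cat > h.py <<'E'
import numpy as np, cv2
from workcell import env
def grab(n,tag):
    s=env.state(); g=env.grab_frame(n)
    np.savez(f'pics/{tag}.npz',**{k:v for k,v in g.items()},ee=s['ee_pos'],rot=s['ee_rot'])
    cv2.imwrite(f'pics/{tag}.png',g['frame'][:,:,::-1]); return g
def load(tag): return np.load(f'pics/{tag}.npz')
def cast(g,u,v,z):
    f=240/np.tan(np.radians(float(g['vertical_fov']))/2)
    R,_=cv2.Rodrigues(np.array(g['rvec'],float)); t=np.array(g['tvec'],float).ravel()
    d=R.T@np.array([(u-g['cx'])/f,(v-g['cy'])/f,1]); c=-R.T@t
    return c+d*(z-c[2])/d[2]
def proj(g,p):
    f=240/np.tan(np.radians(float(g['vertical_fov']))/2)
    R,_=cv2.Rodrigues(np.array(g['rvec'],float)); q=R@np.array(p,float)+np.array(g['tvec'],float).ravel()
    return np.array([g['cx']+f*q[0]/q[2],g['cy']+f*q[1]/q[2]])
E
python3 - <<'E'
from h import *
for n in('scene','side','wrist'):
    g=grab(n,n+'0'); print(n,g['vertical_fov'],g.get('tvec'))
print(env.state()); print(env.grasp_offset)
E
```

```text
scene 54.793772497404234 [ 370.19986234 -239.99750364 1160.12838274]
side 55.56552227139574 [-411.1444558   333.69337388  871.76844642]
wrist 65.70646984690485 None
{'time_s': 0.15, 'qpos': array([ 7.22498951e+01,  1.83444509e+01,  8.96898451e+01, -1.26947484e-03,
        7.20430196e+01, -1.14691533e+00]), 'qvel': array([ 0.03332966, -0.21003916, -0.33751616,  0.06630368, -0.00992167,
       -0.00444812]), 'effort': array([-5.76729726e-04, -4.12769938e+01, -2.32153147e+01,  7.26657431e-02,
        4.33160621e-02, -1.14696495e-04]), 'ee_pos': array([164.20443866, 550.66956525, 213.30455884]), 'ee_rot': array([-1.79922676e+02, -3.40693068e-04,  1.63397202e+02]), 'force': array([0.08334225, 0.05959652, 1.12003335]), 'torque': array([ 0.00975721, -0.01617033, -0.01063975]), 'gripper_force': 0.0, 'gripper_width': 91.08813033043931}
18.8
```

View pics/scene0.png

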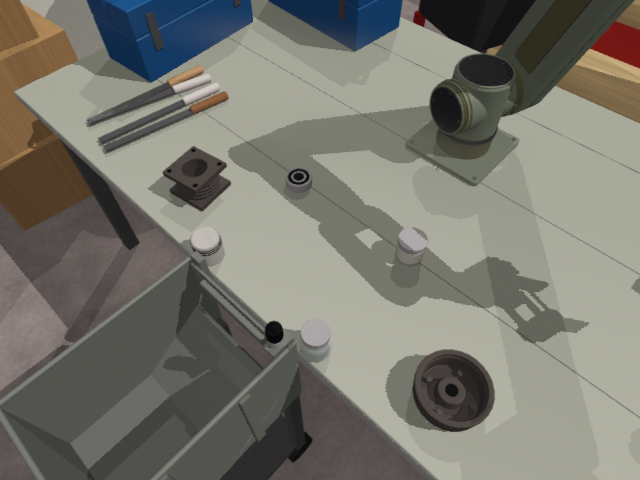

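View pics/side0.png

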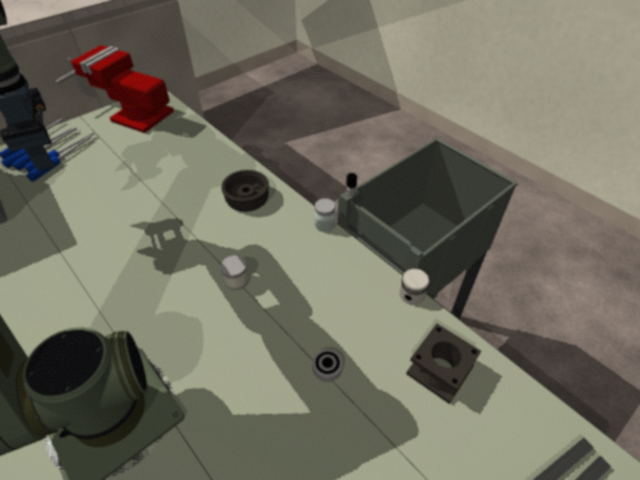

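The scene view shows the drum at (453,390), barrel top at (196,167), tin (206,240), jar (315,335), piston (411,243), bearing (298,180) and knob (274,332). In the side view they are at drum (246,188), barrel (444,352), tin (415,280), jar (325,212), piston (235,270), bearing (328,363) and knob (352,182).

Run:
```python
from h import *
S=load('scene0');D=load('side0')
def blob(g,u,v,r,thr):
    im=cv2.cvtColor(g['frame'],cv2.COLOR_RGB2GRAY); m=np.zeros_like(im); 
    y0,x0=max(v-r,0),max(u-r,0); m[y0:v+r,x0:u+r]=(im[y0:v+r,x0:u+r]<thr)*255
    c,_=cv2.findContours(m,cv2.RETR_EXTERNAL,cv2.CHAIN_APPROX_NONE); return max(c,key=cv2.contourArea)
for n,g,(a,b) in(('scene',S,((453,390),(198,178))),('side',D,((246,188),(444,360)))):
    for nm,(u,v),r in(('drum',a,52),('barrel',b,50)):
        c=blob(g,u,v,r,75); print(n,nm,cv2.boundingRect(c),cv2.contourArea(c))
        if nm=='barrel': print(cv2.approxPolyDP(cv2.convexHull(c),4,True).reshape(-1,2).tolist())
        else:
            # top rim: use left/right extremes at z=45
            h=c.reshape(-1,2).astype(float)
            e=cv2.fitEllipse(c); print(e, cast(g,*e[0],25).round(1))
    k=blob(g,*((274,332) if n=='scene' else (352,182)),13,35); x=cv2.boundingRect(k); print('knob',x)
P={'tin':((206,236,60),(415,279,60)),'jar':((315,331,72),(326,206,72)),'piston':((412,239,62),(234,265,62)),'bearing':((298,176,24),(328,361,24)),'knob':((274,332,134),(352,182,134))}
for k,(a,b) in P.items(): print(k,cast(S,*a).round(1),cast(D,*b).round(1))
print('barrel bore top',cast(S,195,167,70),cast(D,447,351,70))
print('barrel corners scene',[cast(S,u,v,70)[:2].round(0).tolist() for u,v in((195,149),(229,166),(200,184),(164,170))])
print('barrel corners side',[cast(D,u,v,70)[:2].round(0).tolist() for u,v in((438,324),(480,352),(455,388),(410,358))])
for y in(-130,0,130): print(y,proj(S,(675,y,0)),proj(D,(675,y,0)))
a=np.hstack([cv2.resize(S['frame'][120:220,140:260],(400,333)),cv2.resize(D['frame'][310:410,390:510],(400,333))])
b=np.hstack([cv2.resize(S['frame'][290:370,235:345],(400,260)),cv2.resize(D['frame'][160:240,310:420],(400,260))])
cv2.imwrite('pics/c1.png',np.vstack([a,b])[:,:,::-1])
```

```text
scene drum (412, 353, 81, 79) 4388.5
((453.76458740234375, 391.2968444824219), (71.2551040649414, 80.45755767822266), 141.63088989257812) [544.8 331.5  25. ]
scene barrel (163, 147, 67, 64) 2404.0
[[193, 147], [224, 163], [229, 181], [202, 210], [171, 193], [163, 173]]
knob (266, 322, 17, 22)
side drum (227, 136, 71, 56) 1605.0
((275.34954833984375, 156.5045928955078), (41.887062072753906, 81.58861541748047), 114.13043975830078) [704.9 396.8  25. ]
side barrel (407, 325, 73, 78) 3164.5
[[436, 325], [479, 351], [450, 402], [407, 373], [411, 358]]
knob (347, 174, 9, 14)
tin [ 636.1 -204.5   60. ] [ 640.3 -200.2   60. ]
jar [640.  101.3  72. ] [641.2  98.4  72. ]
piston [362.5 103.1  62. ] [360.8 100.5  62. ]
bearing [ 369.6 -209.7   24. ] [ 374.3 -204.9   24. ]
knob [705.3  75.5 134. ] [702.8  71.3 134. ]
barrel bore top [ 535.63873157 -365.44669943   70.        ] [ 545.06987472 -361.01192724   70.        ]
barrel corners scene [[500.0, -411.0], [482.0, -312.0], [560.0, -317.0], [588.0, -409.0]]
barrel corners side [[580.0, -311.0], [591.0, -405.0], [496.0, -418.0], [480.0, -323.0]]
-130 [220.2172625  285.27407762] [398.61595075 269.30020126]
0 [264.13074426 325.7944809 ] [361.00613215 239.88689383]
130 [313.7047243  371.53801072] [327.31864884 213.54110595]
```

View pics/c1.png

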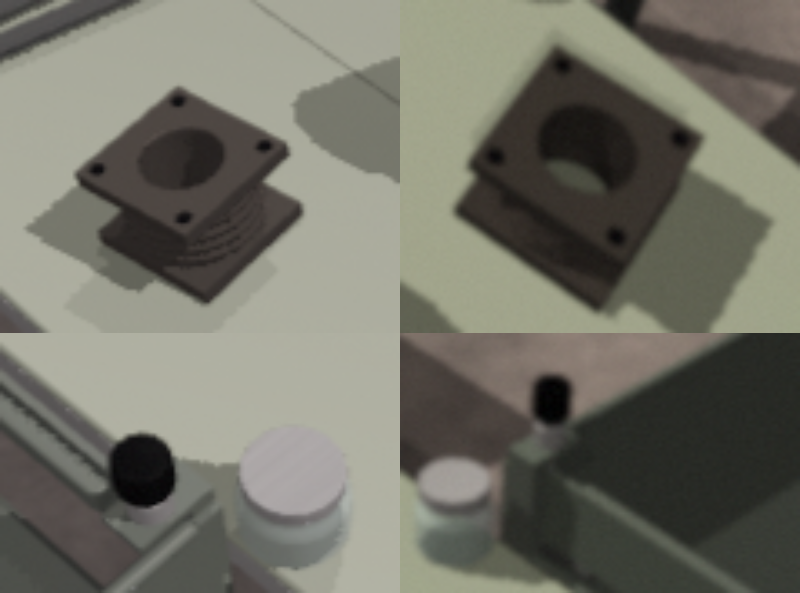

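The crop shows the barrel clear, turned about 7°, and the knob down with the jar just in front of its post. My estimates are:

| Item | x | y | Other |
|---|---|---|---|
| Knob | 704 | 73.5 | – |
| Trolley origin | 677 | -43.5 | – |
| Drum | 545 | 332 | – |
| Barrel | 540 | -363 | yaw ~7.5° |

I'll turn the tool to yaw 90 and go above the knob.

Call:
send_rows(
  motion=[
    {"rz":0.306,"gripper":-1},
    {"rz":0.306},
    {"rz":0.306},
    {"rz":0.306},
    {"rz":0.306},
    {"rz":0.306},
    {"rz":0.306},
    {"rz":0.306},
    {"tx":-0.06,"ty":0.0675,"tz":0.005},
    {"tx":-0.06,"ty":0.0675,"tz":0.005},
    {"tx":-0.06,"ty":0.0675,"tz":0.005},
    {"tx":-0.06,"ty":0.0675,"tz":0.005},
  ],
)

```text
invalid input at $.motion[0]: expected keys tx, ty, tz, rx, ry, rz, gripper
```

Call:
send_rows(
  motion=[
    {"tx":-0.06,"ty":0.0675,"tz":0.005},
    {"tx":-0.06,"ty":0.0675,"tz":0.005},
    {"tx":-0.06,"ty":0.0675,"tz":0.005},
    {"tx":-0.06,"ty":0.0675,"tz":0.005},
    {"tx":-0.06,"ty":0.0675,"tz":0.005},
    {"tx":-0.06,"ty":0.0675,"tz":0.005},
    {"tx":-0.06,"ty":0.0675,"tz":0.005},
    {"tx":-0.06,"ty":0.0675,"tz":0.005},
    {"tx":-0.06,"ty":0.0675,"tz":0.005},
    {"tx":-0.06,"ty":0.0675,"tz":0.005},
    {"tx":-0.06,"ty":0.0675,"tz":0.005},
    {"tx":-0.06,"ty":0.0675,"tz":0.005},
  ],
)

```text
invalid input at $.motion[0]: expected keys tx, ty, tz, rx, ry, rz, gripper
```

Call:
send_rows(
  motion=[
    {"tx":0,"ty":0,"tz":0,"rx":0,"ry":0,"rz":0.306,"gripper":-1},
    {"tx":0,"ty":0,"tz":0,"rx":0,"ry":0,"rz":0.306,"gripper":-1},
    {"tx":0,"ty":0,"tz":0,"rx":0,"ry":0,"rz":0.306,"gripper":-1},
    {"tx":0,"ty":0,"tz":0,"rx":0,"ry":0,"rz":0.306,"gripper":-1},
    {"tx":0,"ty":0,"tz":0,"rx":0,"ry":0,"rz":0.306,"gripper":-1},
    {"tx":0,"ty":0,"tz":0,"rx":0,"ry":0,"rz":0.306,"gripper":-1},
    {"tx":0,"ty":0,"tz":0,"rx":0,"ry":0,"rz":0.306,"gripper":-1},
    {"tx":0,"ty":0,"tz":0,"rx":0,"ry":0,"rz":0.306,"gripper":-1},
    {"tx":-0.06,"ty":0.0675,"tz":0.005,"rx":0,"ry":0,"rz":0,"gripper":-1},
    {"tx":-0.06,"ty":0.0675,"tz":0.005,"rx":0,"ry":0,"rz":0,"gripper":-1},
    {"tx":-0.06,"ty":0.0675,"tz":0.005,"rx":0,"ry":0,"rz":0,"gripper":-1},
    {"tx":-0.06,"ty":0.0675,"tz":0.005,"rx":0,"ry":0,"rz":0,"gripper":-1},
  ],
)

```text
time_s: 1.65
ee_pos: [300.1, 429.8, 203.7]
ee_rot: [-180.0, 0.0, 90.0]
force: [-0.4, 0.2, -0.7]
gripper_width: 91.1
gripper_force: 0.0
```

Call:
send_rows(
  motion=[
    {"tx":-0.06,"ty":0.0675,"tz":0.005,"rx":0,"ry":0,"rz":0,"gripper":-1},
    {"tx":-0.06,"ty":0.0675,"tz":0.005,"rx":0,"ry":0,"rz":0,"gripper":-1},
    {"tx":-0.06,"ty":0.0675,"tz":0.005,"rx":0,"ry":0,"rz":0,"gripper":-1},
    {"tx":-0.06,"ty":0.0675,"tz":0.005,"rx":0,"ry":0,"rz":0,"gripper":-1},
    {"tx":-0.06,"ty":0.0675,"tz":0.005,"rx":0,"ry":0,"rz":0,"gripper":-1},
    {"tx":-0.06,"ty":0.0675,"tz":0.005,"rx":0,"ry":0,"rz":0,"gripper":-1},
    {"tx":-0.06,"ty":0.0675,"tz":0.005,"rx":0,"ry":0,"rz":0,"gripper":-1},
    {"tx":-0.06,"ty":0.0675,"tz":0.005,"rx":0,"ry":0,"rz":0,"gripper":-1},
    {"tx":-0.06,"ty":0.0675,"tz":0.005,"rx":0,"ry":0,"rz":0,"gripper":-1},
    {"tx":-0.06,"ty":0.0675,"tz":0.005,"rx":0,"ry":0,"rz":0,"gripper":-1},
    {"tx":-0.06,"ty":0.0675,"tz":0.005,"rx":0,"ry":0,"rz":0,"gripper":-1},
    {"tx":-0.06,"ty":0.0675,"tz":0.005,"rx":0,"ry":0,"rz":0,"gripper":-1},
  ],
)

```text
time_s: 3.15
ee_pos: [704.8, 69.6, 173.4]
ee_rot: [-180.0, -0.0, 90.0]
force: [0.4, 1.2, 1.0]
gripper_width: 91.0
gripper_force: 0.0
```

Run:
```python
from h import *
g=grab('wrist','w1'); s=env.state(); print(s['ee_pos'],s['ee_rot'],s['time_s'],g['T_tool_cam'].round(3),g['cx'],g['cy'])
```

```text
[708.78181374  64.83914661 172.2650578 ] [179.81443447   0.19955469  89.7723969 ] 3.2 [[ 0.00000e+00 -9.70000e-01 -2.45000e-01  6.79400e+01]
 [ 1.00000e+00  0.00000e+00  1.00000e-03 -4.18000e-01]
 [-1.00000e-03 -2.45000e-01  9.70000e-01 -1.71174e+02]
 [ 0.00000e+00  0.00000e+00  0.00000e+00  1.00000e+00]] 316.4105966787612 238.76058294509016
```

View pics/w1.png

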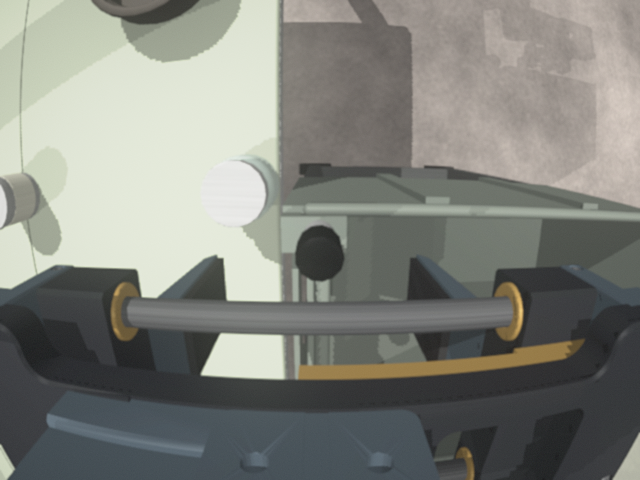

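The wrist picture shows the knob at about (320,252), the jar cap at (235,192), and the tool slightly low of the knob in y. I'll locate the knob with a still reading.

```bash
cat >> h.py <<'E'
from scipy.spatial.transform import Rotation as Ro
def wcast(g,u,v,z):
    f=240/np.tan(np.radians(float(g['vertical_fov']))/2)
    a=np.array([u-g['cx'],v-g['cy']]); r=np.hypot(*a); th=r/f
    d=np.r_[np.sin(th)*a/max(r,1e-9),np.cos(th)]
    R=Ro.from_euler('xyz',g['rot'],degrees=True).as_matrix(); T=g['T_tool_cam']
    c=g['ee']+R@T[:3,3]; d=R@T[:3,:3]@d
    return c+d*(z-c[2])/d[2]
E
python3 - <<'E'
from h import *
env.grab_frame('side');env.grab_frame('side');env.grab_frame('side')
grab('wrist','w2'); g=load('w2'); im=g['frame'].max(2); m=np.zeros_like(im); m[215:290,285:360]=(im[215:290,285:360]<48)*255
c=max(cv2.findContours(m,0,1)[0],key=cv2.contourArea); x,y,w,h=cv2.boundingRect(c); print(x,y,w,h)
print(g['ee'],g['rot']); s=env.state(); print(s['ee_pos'],s['qvel'].round(2))
for z in(134,150): print(z,wcast(g,x+w/2,y+h/2,z))
print('jar',wcast(g,240,190,72), 'edge',wcast(g,281,100,0),wcast(g,284,300,0))
# files near the barrel start, scene
S=load('scene0'); print([cast(S,u,v,5)[:2].round() for u,v in((104,147),(228,97),(92,121),(203,70))])
E
```

```text
323 229 20 22
[703.7098588   70.15767479 172.87306339] [-1.79882971e+02 -2.23658281e-02  8.98834959e+01]
[703.28778096  70.88061417 173.34984028] [ 0.99 -0.98  0.47 -0.05  0.02 -0.09]
134 [713.06270514  84.34950072 134.        ]
150 [712.35564699  88.4380361  150.        ]
jar [646.37080864 107.04635585  72.        ] edge [670.96319077 182.26442221   0.        ] [670.33235946 -12.29075039   0.        ]
[array([ 618., -653.]), array([ 276., -575.]), array([ 586., -765.]), array([ 244., -725.])]
```

Run:
```python
from h import *
grab('wrist','w3'); g=load('w3'); im=g['frame'].max(2)
for t in(55,65,75):
    m=np.zeros_like(im); m[215:300,280:365]=(im[215:300,280:365]<t)*255
    c=max(cv2.findContours(m,0,1)[0],key=cv2.contourArea); x,y,w,h=cv2.boundingRect(c); print(t,x,y,w,h,wcast(g,x+w/2,y+h/2,134).round(1),cv2.contourArea(c))
print(g['ee']); print(g['frame'][240:275:8,295:350:6].max(2))
```

```text
55 304 229 42 53 [708.   75.5 134. ] 1266.5
65 299 229 48 54 [706.8  75.2 134. ] 1929.5
75 299 228 48 55 [706.8  75.5 134. ] 1997.5
[703.28778096  70.88061417 173.34984028]
[[174 138  54  57  60  56  48  45 142 124]
 [174  55  60  58  53  51  52  51  63 119]
 [126  59  58  54  54  51  48  47  48 104]
 [125  60  59  52  53  51  48  46  50 105]
 [174  83  57  55  53  53  49  47  82 108]]
```

Call:
send_rows(
  motion=[
    {"tx":0.008,"ty":0.0045,"tz":0.01,"rx":0,"ry":0,"rz":0,"gripper":-1},
    {"tx":0,"ty":0,"tz":0.025,"rx":0,"ry":0,"rz":0,"gripper":-1},
    {"tx":0,"ty":0,"tz":0.025,"rx":0,"ry":0,"rz":0,"gripper":-1},
    {"tx":0,"ty":0,"tz":0.025,"rx":0,"ry":0,"rz":0,"gripper":-1},
    {"tx":0,"ty":0,"tz":0.025,"rx":0,"ry":0,"rz":0,"gripper":-1},
    {"tx":0,"ty":0,"tz":0,"rx":0,"ry":0,"rz":0,"gripper":1},
    {"tx":0,"ty":0,"tz":0,"rx":0,"ry":0,"rz":0,"gripper":1},
    {"tx":0,"ty":0,"tz":0,"rx":0,"ry":0,"rz":0,"gripper":1},
    {"tx":0,"ty":0,"tz":0,"rx":0,"ry":0,"rz":0,"gripper":1},
    {"tx":0,"ty":0,"tz":0,"rx":0,"ry":0,"rz":0,"gripper":1},
  ],
  grip_force=30,
)

```text
time_s: 4.7
ee_pos: [706.3, 74.6, 119.2]
ee_rot: [180.0, -0.0, 90.0]
force: [-1.0, 0.4, 0.5]
gripper_width: 44.2
gripper_force: 0.0
```

Call:
send_rows(
  motion=[
    {"tx":0,"ty":0,"tz":0,"rx":0,"ry":0,"rz":0,"gripper":1},
    {"tx":0,"ty":0,"tz":0,"rx":0,"ry":0,"rz":0,"gripper":1},
    {"tx":0,"ty":0,"tz":0,"rx":0,"ry":0,"rz":0,"gripper":1},
    {"tx":0,"ty":0,"tz":0,"rx":0,"ry":0,"rz":0,"gripper":1},
  ],
)

```text
time_s: 5.2
ee_pos: [706.3, 74.6, 119.0]
ee_rot: [180.0, -0.0, 90.0]
force: [0.7, -0.5, 0.1]
gripper_width: 27.4
gripper_force: 30.0
```

Gripped. I'll pull it up 29 mm in steps and hold.

Call:
send_rows(
  motion=[
    {"tx":0,"ty":0,"tz":-0.014,"rx":0,"ry":0,"rz":0,"gripper":1},
    {"tx":0,"ty":0,"tz":-0.014,"rx":0,"ry":0,"rz":0,"gripper":1},
    {"tx":0,"ty":0,"tz":-0.014,"rx":0,"ry":0,"rz":0,"gripper":1},
    {"tx":0,"ty":0,"tz":-0.01,"rx":0,"ry":0,"rz":0,"gripper":1},
    {"tx":0,"ty":0,"tz":-0.005,"rx":0,"ry":0,"rz":0,"gripper":1},
    {"tx":0,"ty":0,"tz":0,"rx":0,"ry":0,"rz":0,"gripper":1},
    {"tx":0,"ty":0,"tz":0,"rx":0,"ry":0,"rz":0,"gripper":1},
    {"tx":0,"ty":0,"tz":0,"rx":0,"ry":0,"rz":0,"gripper":1},
    {"tx":0,"ty":0,"tz":0,"rx":0,"ry":0,"rz":0,"gripper":1},
    {"tx":0,"ty":0,"tz":0,"rx":0,"ry":0,"rz":0,"gripper":1},
  ],
)

```text
time_s: 6.45
ee_pos: [706.1, 74.6, 145.1]
ee_rot: [-179.9, 0.0, 90.0]
force: [5.7, 0.4, -17.4]
gripper_width: 27.5
gripper_force: 30.0
```

Run:
```python
from h import *
a=grab('scene','s2')['frame'];b=grab('side','d2')['frame']
cv2.imwrite('pics/c2.png',np.hstack([cv2.resize(a[230:430,150:350],(400,400)),cv2.resize(b[130:330,300:500],(400,400))])[:,:,::-1])
```

```text
(no output)
```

View pics/c2.png

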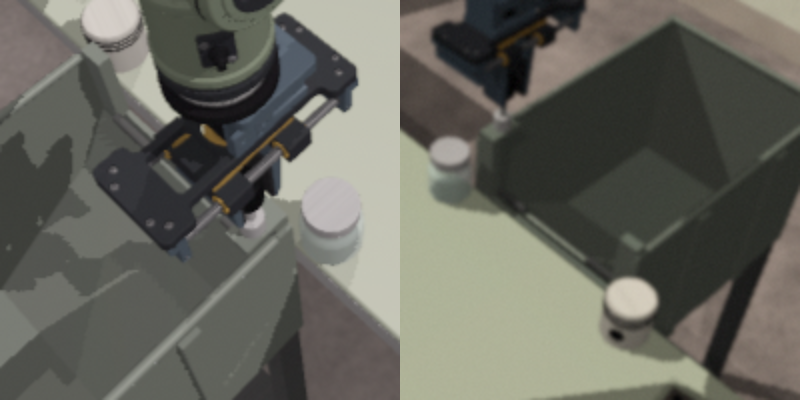

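The gate is down: in the side view the mouth is open and the leaf lies inside. I'll let the knob down, release it, and head behind the drum.

Call:
send_rows(
  motion=[
    {"tx":0,"ty":0,"tz":0.018,"rx":0,"ry":0,"rz":0,"gripper":1},
    {"tx":0,"ty":0,"tz":0.018,"rx":0,"ry":0,"rz":0,"gripper":1},
    {"tx":0,"ty":0,"tz":0.018,"rx":0,"ry":0,"rz":0,"gripper":1},
    {"tx":0,"ty":0,"tz":0,"rx":0,"ry":0,"rz":0,"gripper":-1},
    {"tx":0,"ty":0,"tz":0,"rx":0,"ry":0,"rz":0,"gripper":-1},
    {"tx":0,"ty":0,"tz":0,"rx":0,"ry":0,"rz":0,"gripper":-1},
    {"tx":0,"ty":0,"tz":-0.05,"rx":0,"ry":0,"rz":0,"gripper":-1},
    {"tx":0,"ty":0,"tz":-0.05,"rx":0,"ry":0,"rz":0,"gripper":-1},
    {"tx":0.084,"ty":-0.0365,"tz":0,"rx":0,"ry":0,"rz":0,"gripper":-1},
    {"tx":0.084,"ty":-0.0365,"tz":0,"rx":0,"ry":0,"rz":0,"gripper":-1},
    {"tx":0.084,"ty":-0.0365,"tz":0,"rx":0,"ry":0,"rz":0,"gripper":-1},
    {"tx":0.084,"ty":-0.0365,"tz":0,"rx":0,"ry":0,"rz":0,"gripper":-1},
  ],
)

```text
time_s: 8.05
ee_pos: [632.7, 243.9, 171.4]
ee_rot: [179.9, -0.0, 89.9]
force: [0.1, -0.0, -0.5]
gripper_width: 91.0
gripper_force: 0.0
```

Call:
send_rows(
  motion=[
    {"tx":0.084,"ty":-0.0365,"tz":0,"rx":0,"ry":0,"rz":0,"gripper":-1},
    {"tx":0.084,"ty":-0.0365,"tz":0,"rx":0,"ry":0,"rz":0,"gripper":-1},
    {"tx":0.084,"ty":-0.0365,"tz":0,"rx":0,"ry":0,"rz":0,"gripper":-1},
    {"tx":0.084,"ty":-0.0365,"tz":0,"rx":0,"ry":0,"rz":0,"gripper":-1},
    {"tx":0,"ty":0,"tz":0,"rx":0,"ry":0,"rz":0.18,"gripper":-1},
    {"tx":0,"ty":0,"tz":0,"rx":0,"ry":0,"rz":0.18,"gripper":-1},
    {"tx":0,"ty":0,"tz":0,"rx":0,"ry":0,"rz":0,"gripper":-1},
  ],
)

```text
time_s: 8.93
ee_pos: [560.3, 410.9, 171.2]
ee_rot: [180.0, -0.0, 79.2]
force: [-0.1, 0.0, 0.9]
gripper_width: 91.2
gripper_force: 0.0
```

Run:
```python
from h import *
env.grab_frame('side')
grab('wrist','w4'); g=load('w4'); print(g['ee'],g['rot'])
S=g['frame'].max(2)
m=((S<85)*255).astype(np.uint8); m[230:]=0
c=max(cv2.findContours(m,0,1)[0],key=cv2.contourArea); x,y,w,h=cv2.boundingRect(c); print(x,y,w,h,cv2.contourArea(c))
# both static views: drum rim
for t in('scene0','side0'):
    G=load(t); print(t,[proj(G,(545+65*np.cos(a),332+65*np.sin(a),50)).round().tolist() for a in np.arange(4)*np.pi/2])
```

```text
[560.42336518 410.75894434 171.12257797] [ 1.79977501e+02 -3.12554351e-02  7.92483992e+01]Traceback (most recent call last):
  File "<stdin>", line 6, in <module>
ValueError: max() iterable argument is empty
```

View pics/w4.png

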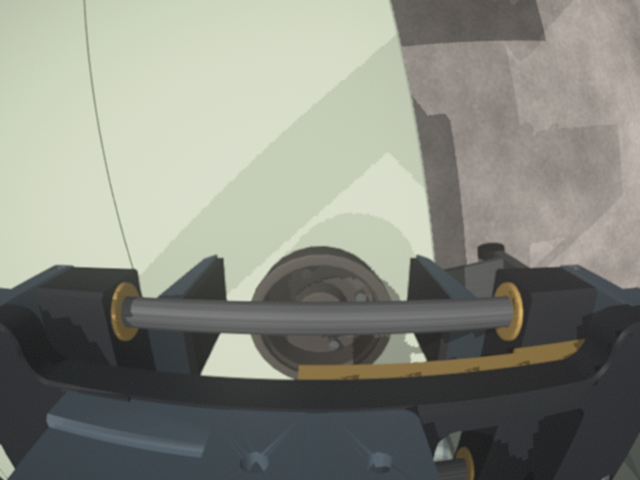

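The wrist picture shows the drum rim spanning columns 252 to 393, with its near edge at row 246.

Run:
```python
from h import *
g=load('w4')
for p in((321,246),(252,305),(393,305)): print(wcast(g,*p,50).round(1))
for t in('scene0','side0'):
    G=load(t); print(t,[proj(G,(545+65*np.cos(a),332+65*np.sin(a),50)).round().tolist() for a in np.arange(4)*np.pi/2])
```

```text
[561.8 398.4  50. ]
[493.3 357.3  50. ]
[613.8 334.1  50. ]
scene0 [[434.0, 417.0], [493.0, 415.0], [479.0, 359.0], [425.0, 361.0]]
side0 [[262.0, 174.0], [229.0, 173.0], [223.0, 195.0], [257.0, 196.0]]
```

The drum centre is about (549,334). I'll lower the open fingers behind it as a cradle and start pushing.

Call:
send_rows(
  motion=[
    {"tx":0.01,"ty":0.006,"tz":0.064,"rx":0,"ry":0,"rz":0,"gripper":-1},
    {"tx":0,"ty":0,"tz":0.064,"rx":0,"ry":0,"rz":0,"gripper":-1},
    {"tx":0,"ty":0,"tz":0.064,"rx":0,"ry":0,"rz":0,"gripper":-1},
    {"tx":0,"ty":0,"tz":0.064,"rx":0,"ry":0,"rz":0,"gripper":-1},
    {"tx":0,"ty":0,"tz":0.04,"rx":0,"ry":0,"rz":0,"gripper":-1},
    {"tx":0,"ty":0,"tz":0.022,"rx":0,"ry":0,"rz":0,"gripper":-1},
    {"tx":-0.02,"ty":0,"tz":0,"rx":0,"ry":0,"rz":0,"gripper":-1},
    {"tx":-0.02,"ty":0,"tz":0,"rx":0,"ry":0,"rz":0,"gripper":-1},
    {"tx":-0.03,"ty":0,"tz":0,"rx":0,"ry":0,"rz":0,"gripper":-1},
    {"tx":-0.04,"ty":0,"tz":0,"rx":0,"ry":0,"rz":0,"gripper":-1},
    {"tx":-0.04,"ty":0,"tz":0,"rx":0,"ry":0,"rz":0,"gripper":-1},
    {"tx":-0.04,"ty":0,"tz":0,"rx":0,"ry":0,"rz":0,"gripper":-1},
  ],
)

```text
time_s: 10.52
ee_pos: [548.7, 325.2, 13.1]
ee_rot: [179.7, -0.6, 79.0]
force: [2.9, 11.8, -3.7]
gripper_width: 91.4
gripper_force: 6.7
```

Run:
```python
from h import *
print(env.state()['force'],env.state()['ee_pos'],env.state()['ee_rot'])
a=grab('scene','s3')['frame'];b=grab('side','d3')['frame']
cv2.imwrite('pics/c3.png',np.hstack([cv2.resize(a[150:450,200:500],(400,400)),cv2.resize(b[80:380,150:450],(400,400))])[:,:,::-1])
```

```text
[ 2.87634504 11.78684873 -3.69932205] [548.70154803 325.24212897  13.12433107] [179.71060346  -0.59642407  79.04152982]
```

View pics/c3.png

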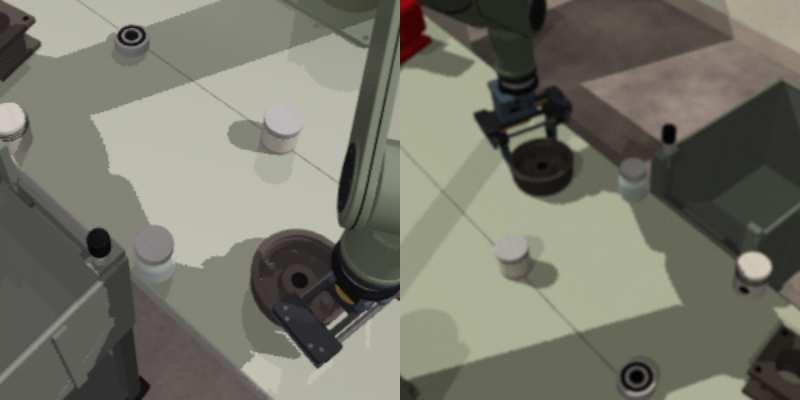

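The drum is seated in the finger cradle and sliding. In the side crop it is at (542,165), well clear of jar and piston. I'll continue to the mouth line.

Call:
send_rows(
  motion=[
    {"tx":-0.04,"ty":0,"tz":0,"rx":0,"ry":0,"rz":0,"gripper":-1},
    {"tx":-0.045,"ty":0,"tz":0,"rx":0,"ry":0,"rz":0,"gripper":-1},
    {"tx":-0.045,"ty":0,"tz":0,"rx":0,"ry":0,"rz":0,"gripper":-1},
    {"tx":-0.045,"ty":0,"tz":0,"rx":0,"ry":0,"rz":0,"gripper":-1},
    {"tx":-0.045,"ty":0,"tz":0,"rx":0,"ry":0,"rz":0,"gripper":-1},
    {"tx":-0.045,"ty":0,"tz":0,"rx":0,"ry":0,"rz":0,"gripper":-1},
    {"tx":-0.045,"ty":0,"tz":0,"rx":0,"ry":0,"rz":0,"gripper":-1},
    {"tx":-0.045,"ty":0,"tz":0,"rx":0,"ry":0,"rz":0,"gripper":-1},
    {"tx":-0.045,"ty":0,"tz":0,"rx":0,"ry":0,"rz":0,"gripper":-1},
    {"tx":-0.045,"ty":0,"tz":0,"rx":0,"ry":0,"rz":0,"gripper":-1},
    {"tx":-0.045,"ty":0,"tz":0,"rx":0,"ry":0,"rz":0,"gripper":-1},
    {"tx":-0.04,"ty":0,"tz":0,"rx":0,"ry":0,"rz":0,"gripper":-1},
  ],
)

```text
time_s: 12.12
ee_pos: [499.1, 63.8, 13.0]
ee_rot: [179.7, -0.4, 79.0]
force: [3.3, 14.5, 0.8]
gripper_width: 91.1
gripper_force: 8.5
```

Call:
send_rows(
  motion=[
    {"tx":-0.04,"ty":0,"tz":0,"rx":0,"ry":0,"rz":0,"gripper":-1},
    {"tx":-0.03,"ty":0,"tz":0,"rx":0,"ry":0,"rz":0,"gripper":-1},
    {"tx":-0.016,"ty":0,"tz":0,"rx":0,"ry":0,"rz":0,"gripper":-1},
    {"tx":0,"ty":0,"tz":0,"rx":0,"ry":0,"rz":0,"gripper":-1},
    {"tx":0.04,"ty":0,"tz":0,"rx":0,"ry":0,"rz":0,"gripper":-1},
    {"tx":0,"ty":0,"tz":-0.09,"rx":0,"ry":0,"rz":0,"gripper":-1},
    {"tx":0,"ty":0,"tz":-0.09,"rx":0,"ry":0,"rz":0,"gripper":-1},
    {"tx":0,"ty":0,"tz":-0.02,"rx":0,"ry":0,"rz":0,"gripper":-1},
  ],
)

```text
time_s: 13.12
ee_pos: [493.8, 38.7, 114.8]
ee_rot: [179.6, -0.1, 79.2]
force: [-0.1, -0.5, -1.5]
gripper_width: 91.3
gripper_force: 0.0
```

Run:
```python
from h import *
grab('scene','s4');b=grab('side','d4')
g=load('d4'); print(env.state()['ee_pos'],env.state()['ee_rot'])
im=g['frame'].max(2); u,v=proj(g,(476,-42,50)).astype(int); print(u,v)
m=np.zeros_like(im); m[v-60:v+70,u-60:u+60]=(im[v-60:v+70,u-60:u+60]<75)*255
c=max(cv2.findContours(m,0,1)[0],key=cv2.contourArea); x,y,w,h=cv2.boundingRect(c); print(x,y,w,h)
cv2.imwrite('pics/c4.png',np.hstack([cv2.resize(load('s4')['frame'][150:350,200:400],(400,400)),cv2.resize(g['frame'][180:380,200:400],(400,400))])[:,:,::-1])
```

```text
[492.55971919  38.633734   112.71724098] [ 1.79852697e+02 -2.34004883e-02  7.91512997e+01]
313 278
286 257 57 54
```

View pics/c4.png

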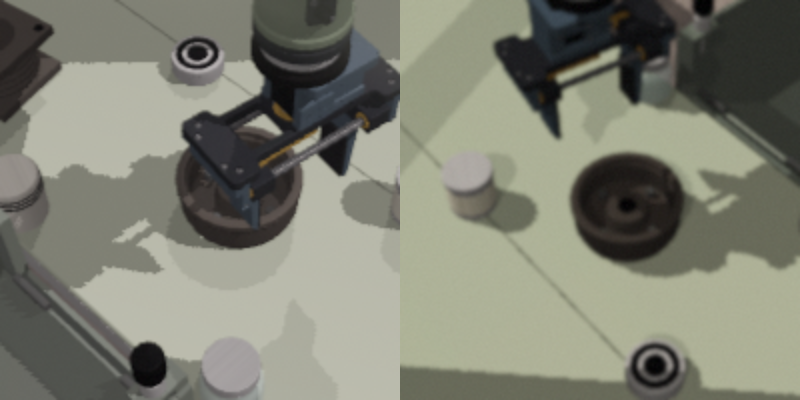

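The drum centre is close to (477,-42): in the side crop its hub is at (627,205), as predicted. I'll turn to yaw 0 and go behind it on the robot side.

Call:
send_rows(
  motion=[
    {"tx":0,"ty":0,"tz":0,"rx":0,"ry":0,"rz":0.33,"gripper":-1},
    {"tx":0,"ty":0,"tz":0,"rx":0,"ry":0,"rz":0.33,"gripper":-1},
    {"tx":0,"ty":0,"tz":0,"rx":0,"ry":0,"rz":0.33,"gripper":-1},
    {"tx":0,"ty":0,"tz":0,"rx":0,"ry":0,"rz":0.33,"gripper":-1},
    {"tx":0,"ty":0,"tz":0,"rx":0,"ry":0,"rz":0.33,"gripper":-1},
    {"tx":0,"ty":0,"tz":0,"rx":0,"ry":0,"rz":0.33,"gripper":-1},
    {"tx":0,"ty":0,"tz":0,"rx":0,"ry":0,"rz":0.33,"gripper":-1},
    {"tx":0,"ty":0,"tz":0,"rx":0,"ry":0,"rz":0.33,"gripper":-1},
    {"tx":-0.067,"ty":0.054,"tz":0,"rx":0,"ry":0,"rz":0,"gripper":-1},
    {"tx":-0.067,"ty":0.054,"tz":0,"rx":0,"ry":0,"rz":0,"gripper":-1},
    {"tx":-0.067,"ty":0.054,"tz":0,"rx":0,"ry":0,"rz":0,"gripper":-1},
    {"tx":0,"ty":0,"tz":0,"rx":0,"ry":0,"rz":0,"gripper":-1},
  ],
)

```text
time_s: 14.72
ee_pos: [387.8, -42.8, 109.9]
ee_rot: [-180.0, 0.3, -0.2]
force: [0.2, 0.6, -1.1]
gripper_width: 91.4
gripper_force: 0.0
```

Call:
send_rows(
  motion=[
    {"tx":0,"ty":0,"tz":0.055,"rx":0,"ry":0,"rz":0,"gripper":-1},
    {"tx":0,"ty":0,"tz":0.055,"rx":0,"ry":0,"rz":0,"gripper":-1},
    {"tx":0,"ty":0,"tz":0.05,"rx":0,"ry":0,"rz":0,"gripper":-1},
    {"tx":0,"ty":0,"tz":0.035,"rx":0,"ry":0,"rz":0,"gripper":-1},
    {"tx":0.02,"ty":0,"tz":0,"rx":0,"ry":0,"rz":0,"gripper":-1},
    {"tx":0.02,"ty":0,"tz":0,"rx":0,"ry":0,"rz":0,"gripper":-1},
    {"tx":0.035,"ty":0,"tz":0,"rx":0,"ry":0,"rz":0,"gripper":-1},
    {"tx":0.04,"ty":0,"tz":0,"rx":0,"ry":0,"rz":0,"gripper":-1},
    {"tx":0.04,"ty":0,"tz":0,"rx":0,"ry":0,"rz":0,"gripper":-1},
    {"tx":0.04,"ty":0,"tz":0,"rx":0,"ry":0,"rz":0,"gripper":-1},
    {"tx":0.04,"ty":0,"tz":0,"rx":0,"ry":0,"rz":0,"gripper":-1},
    {"tx":0.04,"ty":0,"tz":0,"rx":0,"ry":0,"rz":0,"gripper":-1},
  ],
)

```text
time_s: 16.23
ee_pos: [518.6, -41.1, 12.9]
ee_rot: [-179.9, 1.4, -0.0]
force: [-22.2, -0.2, 11.7]
gripper_width: 91.2
gripper_force: 15.1
```

Call:
send_rows(
  motion=[
    {"tx":0.04,"ty":0,"tz":0,"rx":0,"ry":0,"rz":0,"gripper":-1},
    {"tx":0.04,"ty":0,"tz":0,"rx":0,"ry":0,"rz":0,"gripper":-1},
    {"tx":0.04,"ty":0,"tz":0,"rx":0,"ry":0,"rz":0,"gripper":-1},
    {"tx":0.03,"ty":0,"tz":0,"rx":0,"ry":0,"rz":0,"gripper":-1},
    {"tx":0.025,"ty":0,"tz":0,"rx":0,"ry":0,"rz":0,"gripper":-1},
    {"tx":0.025,"ty":0,"tz":0,"rx":0,"ry":0,"rz":0,"gripper":-1},
    {"tx":0.025,"ty":0,"tz":0,"rx":0,"ry":0,"rz":0,"gripper":-1},
    {"tx":0.025,"ty":0,"tz":0,"rx":0,"ry":0,"rz":0,"gripper":-1},
    {"tx":0,"ty":0,"tz":0,"rx":0,"ry":0,"rz":0,"gripper":-1},
  ],
)

```text
time_s: 17.35
ee_pos: [656.3, -42.1, 14.4]
ee_rot: [180.0, -0.2, -0.0]
force: [0.8, 0.5, 0.6]
gripper_width: 91.1
gripper_force: 0.0
```

Run:
```python
from h import *
grab('scene','s5');grab('side','d5'); s=env.state(); print(s['ee_pos'],s['force'],s['time_s'])
cv2.imwrite('pics/c5.png',np.hstack([cv2.resize(load('s5')['frame'][200:480,40:350],(400,361)),cv2.resize(load('d5')['frame'][130:330,300:520],(400,361))])[:,:,::-1])
```

```text
[654.48934147 -42.1310351   13.78565336] [ 0.44889229  1.12243507 -0.73264964] 17.45
```

View pics/c5.png

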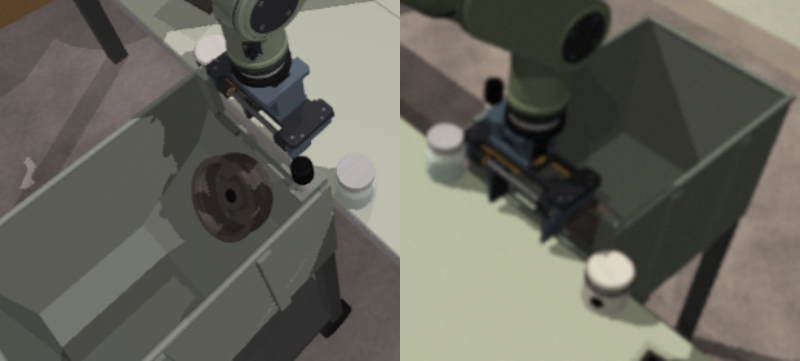

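The drum is in the trolley: in the scene crop it sits at (232,197) inside the box. Next I'll refine the barrel pose from the first pictures.

Run:
```python
from h import *
S=load('scene0');D=load('side0')
for g,T,B in((S,[(193.7,146.1),(227,165.6),(196.1,191.1),(163.1,173.4)],[(230.6,182.4),(202.1,210.6),(170,190.8)]),(D,[(436.8,323.8),(481.2,351.1),(460,388.6),(411,359.8)],[(406.5,373.6),(450,403)])):
    t=np.array([cast(g,*p,70)[:2] for p in T]); b=np.array([cast(g,*p,0)[:2] for p in B])
    print(t.round(),t.mean(0).round(1)); print(b.round(), 'mid of opposite bottom', ((b[0]+b[-1])/2).round(1))
    r=cv2.minAreaRect(t.astype(np.float32)); print(r)
```

```text
[[ 496. -421.]
 [ 484. -316.]
 [ 579. -307.]
 [ 596. -402.]] [ 538.6 -361.5]
[[ 477. -329.]
 [ 578. -311.]
 [ 591. -414.]] mid of opposite bottom [ 534.3 -371.6]
((540.525146484375, -363.2063903808594), (101.48039245605469, 105.76959228515625), 6.253939151763916)
[[ 579. -309.]
 [ 595. -406.]
 [ 502. -425.]
 [ 478. -327.]] [ 538.4 -366.4]
[[ 484. -323.]
 [ 501. -421.]] mid of opposite bottom [ 492. -372.]
((537.3326416015625, -367.2177734375), (101.79772186279297, 100.53202819824219), 10.002639770507812)
```

Call:
send_rows(
  motion=[
    {"tx":0,"ty":0,"tz":-0.1,"rx":0,"ry":0,"rz":0,"gripper":-1},
    {"tx":0,"ty":0,"tz":-0.12,"rx":0,"ry":0,"rz":0,"gripper":-1},
    {"tx":0,"ty":0,"tz":0,"rx":0,"ry":0,"rz":-0.325,"gripper":-1},
    {"tx":0,"ty":0,"tz":0,"rx":0,"ry":0,"rz":-0.325,"gripper":-1},
    {"tx":0,"ty":0,"tz":0,"rx":0,"ry":0,"rz":-0.325,"gripper":-1},
    {"tx":0,"ty":0,"tz":0,"rx":0,"ry":0,"rz":-0.325,"gripper":-1},
    {"tx":0,"ty":0,"tz":0,"rx":0,"ry":0,"rz":-0.325,"gripper":-1},
    {"tx":0,"ty":0,"tz":0,"rx":0,"ry":0,"rz":-0.325,"gripper":-1},
    {"tx":0,"ty":0,"tz":0,"rx":0,"ry":0,"rz":-0.325,"gripper":-1},
    {"tx":0,"ty":0,"tz":0,"rx":0,"ry":0,"rz":-0.325,"gripper":-1},
    {"tx":0,"ty":0,"tz":0,"rx":0,"ry":0,"rz":-0.325,"gripper":-1},
    {"tx":0,"ty":0,"tz":0,"rx":0,"ry":0,"rz":-0.325,"gripper":-1},
  ],
)

```text
time_s: 18.95
ee_pos: [653.8, -42.2, 123.7]
ee_rot: [-180.0, -0.0, 97.8]
force: [-1.0, -0.8, -0.0]
gripper_width: 91.2
gripper_force: 0.0
```

Call:
send_rows(
  motion=[
    {"tx":0,"ty":0,"tz":0,"rx":0,"ry":0,"rz":-0.04,"gripper":-1},
    {"tx":-0.0856,"ty":-0.0365,"tz":0,"rx":0,"ry":0,"rz":0,"gripper":-1},
    {"tx":-0.0856,"ty":-0.0365,"tz":0,"rx":0,"ry":0,"rz":0,"gripper":-1},
    {"tx":-0.0856,"ty":-0.0365,"tz":0,"rx":0,"ry":0,"rz":0,"gripper":-1},
    {"tx":-0.0856,"ty":-0.0365,"tz":0,"rx":0,"ry":0,"rz":0,"gripper":-1},
    {"tx":-0.0856,"ty":-0.0365,"tz":0,"rx":0,"ry":0,"rz":0,"gripper":-1},
    {"tx":-0.0856,"ty":-0.0365,"tz":0,"rx":0,"ry":0,"rz":0,"gripper":-1},
    {"tx":-0.0856,"ty":-0.0365,"tz":0,"rx":0,"ry":0,"rz":0,"gripper":-1},
    {"tx":-0.0856,"ty":-0.0365,"tz":0,"rx":0,"ry":0,"rz":0,"gripper":-1},
    {"tx":-0.0856,"ty":-0.0365,"tz":0,"rx":0,"ry":0,"rz":0,"gripper":-1},
    {"tx":0,"ty":0,"tz":0,"rx":0,"ry":0,"rz":0,"gripper":-1},
  ],
)

```text
time_s: 20.32
ee_pos: [548.3, -450.9, 123.4]
ee_rot: [-180.0, 0.0, 98.3]
force: [0.8, 1.0, -0.2]
gripper_width: 91.4
gripper_force: 0.0
```

Call:
send_rows(
  motion=[
    {"tx":0,"ty":0,"tz":0.05,"rx":0,"ry":0,"rz":0,"gripper":0},
    {"tx":0,"ty":0,"tz":0.05,"rx":0,"ry":0,"rz":0,"gripper":0},
    {"tx":0,"ty":0,"tz":0.05,"rx":0,"ry":0,"rz":0,"gripper":0},
    {"tx":0,"ty":0,"tz":0.045,"rx":0,"ry":0,"rz":0,"gripper":0},
    {"tx":0,"ty":0,"tz":0.025,"rx":0,"ry":0,"rz":0,"gripper":0},
    {"tx":0.015,"ty":0,"tz":0,"rx":0,"ry":0,"rz":0,"gripper":0},
    {"tx":0.02,"ty":0,"tz":0,"rx":0,"ry":0,"rz":0,"gripper":0},
    {"tx":0.03,"ty":0,"tz":0,"rx":0,"ry":0,"rz":0,"gripper":0},
    {"tx":0.035,"ty":0,"tz":0,"rx":0,"ry":0,"rz":0,"gripper":0},
    {"tx":0.035,"ty":0,"tz":0,"rx":0,"ry":0,"rz":0,"gripper":0},
  ],
)

```text
time_s: 21.58
ee_pos: [541.8, -385.1, 16.0]
ee_rot: [179.7, 0.6, 98.7]
force: [2.7, -11.8, -3.5]
gripper_width: 45.5
gripper_force: 6.2
```

Run:
```python
from h import *
grab('side','d6'); g=load('d6'); s=env.state(); print(s['ee_pos'],s['ee_rot'],s['force'],s['torque'],s['time_s'],s['gripper_width'])
cv2.imwrite('pics/c6.png',g['frame'][150:480,200:640][:,:,::-1])
im=g['frame'].max(2).astype(np.uint8); m=((im<85)*255).astype(np.uint8); m[:280]=0;m[:,:340]=0;m[:,540:]=0
for c in cv2.findContours(m,0,2)[0]:
    if cv2.contourArea(c)>500: print(cv2.contourArea(c),cv2.approxPolyDP(cv2.convexHull(c),4,True).reshape(-1,2).tolist())
th=np.radians(8.5); u=np.array([np.cos(th),np.sin(th)]); v=np.array([-u[1],u[0]]); ce=s['ee_pos'][:2]+66*v
print('expected centre',ce,[proj(g,np.r_[ce+50*(a*u+b*v),70]).round().tolist() for a,b in((1,1),(1,-1),(-1,-1),(-1,1))])
```

```text
[ 540.92307789 -381.63172227   15.86686119] [179.78961619   0.34399017  98.69808253] [-0.44475376 -9.72392636 -2.00616517] [-1.49261695 -0.03575062 -0.05582612] 21.625 45.58536820254745
8855.5 [[536, 283], [536, 298], [456, 397], [426, 387], [389, 360], [416, 280]]
expected centre [ 531.16765675 -316.35667528] [[416.0, 310.0], [459.0, 337.0], [434.0, 373.0], [389.0, 343.0]]
```

View pics/c6.png

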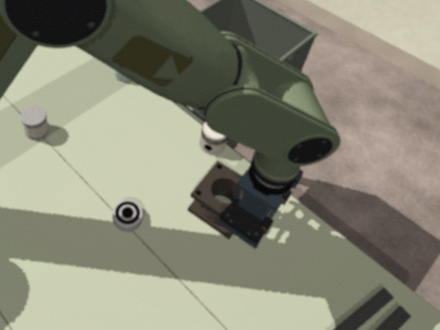

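The barrel's top corners are at crop (191,195) and (217,160), within 2 px of prediction, with the tin and bearing clear on either side. I'll keep pushing.

Call:
send_rows(
  motion=[
    {"tx":0.03,"ty":0,"tz":0,"rx":0,"ry":0,"rz":0,"gripper":0},
    {"tx":0.04,"ty":0,"tz":0,"rx":0,"ry":0,"rz":0,"gripper":0},
    {"tx":0.04,"ty":0,"tz":0,"rx":0,"ry":0,"rz":0,"gripper":0},
    {"tx":0.04,"ty":0,"tz":0,"rx":0,"ry":0,"rz":0,"gripper":0},
    {"tx":0.04,"ty":0,"tz":0,"rx":0,"ry":0,"rz":0,"gripper":0},
    {"tx":0.04,"ty":0,"tz":0,"rx":0,"ry":0,"rz":0,"gripper":0},
    {"tx":0.04,"ty":0,"tz":0,"rx":0,"ry":0,"rz":0,"gripper":0},
  ],
)

```text
time_s: 22.5
ee_pos: [522.3, -251.2, 16.2]
ee_rot: [179.6, 0.6, 98.7]
force: [3.2, -12.5, -2.6]
gripper_width: 45.9
gripper_force: 6.7
```

```bash
cat > chk.py <<'E'
from h import *
import sys
def run(tag,yaw,off):
    grab('side',tag); g=load(tag); s=env.state(); print(s['ee_pos'],s['ee_rot'],s['force'],s['time_s'])
    im=g['frame'].astype(int); th=np.radians(yaw); v=np.array([np.cos(th),np.sin(th)]); u=np.array([v[1],-v[0]]); ce=s['ee_pos'][:2]+off*v
    print('exp',ce.round(),[proj(g,np.r_[ce+50*(a*u+b*v),z]).round().tolist() for z in(70,0) for a,b in((1,1),(1,-1),(-1,-1),(-1,1))])
    p=proj(g,np.r_[ce,35]).astype(int); m=((im.max(2)<95)&(np.abs(im[:,:,2]-im[:,:,0])<30)).astype(np.uint8)*255
    w=np.zeros_like(m); w[max(p[1]-75,0):p[1]+75,max(p[0]-75,0):p[0]+75]=1; m*=w
    for c in cv2.findContours(m,0,2)[0]:
        if cv2.contourArea(c)>500: print(cv2.approxPolyDP(cv2.convexHull(c),3,True).reshape(-1,2).tolist())
E
python3 -c "
from chk import *
run('d7',98.7,66)"
```

```text
[ 520.55051657 -247.22537354   15.77732579] [179.77057629   0.22969669  98.69899202] [0.07750978 0.5465757  3.0952436 ] 22.55
exp [ 511. -182.] [[364.0, 277.0], [402.0, 301.0], [375.0, 333.0], [336.0, 306.0], [362.0, 295.0], [398.0, 319.0], [372.0, 350.0], [335.0, 324.0]]
[[441, 237], [441, 289], [393, 351], [372, 348], [338, 324], [338, 307], [355, 237]]
```

Call:
send_rows(
  motion=[
    {"tx":0.03,"ty":0,"tz":0,"rx":0,"ry":0,"rz":0,"gripper":0},
    {"tx":0.04,"ty":0,"tz":0,"rx":0,"ry":0,"rz":0,"gripper":0},
    {"tx":0.04,"ty":0,"tz":0,"rx":0,"ry":0,"rz":0,"gripper":0},
    {"tx":0.04,"ty":0,"tz":0,"rx":0,"ry":0,"rz":0,"gripper":0},
    {"tx":0.04,"ty":0,"tz":0,"rx":0,"ry":0,"rz":0,"gripper":0},
    {"tx":0.04,"ty":0,"tz":0,"rx":0,"ry":0,"rz":0,"gripper":0},
    {"tx":0.03,"ty":0,"tz":0,"rx":0,"ry":0,"rz":0,"gripper":0},
    {"tx":0.016,"ty":0,"tz":0,"rx":0,"ry":0,"rz":0,"gripper":0},
    {"tx":0.008,"ty":0,"tz":0,"rx":0,"ry":0,"rz":0,"gripper":0},
    {"tx":-0.04,"ty":0,"tz":0,"rx":0,"ry":0,"rz":0,"gripper":0},
    {"tx":0,"ty":0,"tz":-0.1,"rx":0,"ry":0,"rz":0,"gripper":0},
    {"tx":0,"ty":0,"tz":-0.12,"rx":0,"ry":0,"rz":0,"gripper":0},
  ],
)

```text
time_s: 24.05
ee_pos: [499.8, -127.1, 124.6]
ee_rot: [-179.8, -0.1, 98.6]
force: [1.5, -1.0, 0.8]
gripper_width: 45.8
gripper_force: 0.0
```

```bash
python3 -c "
from chk import *
run('d8',98.7,86)"
```

```text
[ 505.01979967 -128.40027674  133.27123049] [179.28888171   0.26377365  98.60472341] [ 2.50179361 -0.34128902  5.44188573] 24.1
exp [492. -43.] [[316.0, 246.0], [350.0, 267.0], [322.0, 296.0], [287.0, 272.0], [316.0, 265.0], [349.0, 286.0], [322.0, 314.0], [289.0, 291.0]]
[[392, 204], [392, 264], [323, 312], [290, 290], [288, 273], [322, 214], [333, 204]]
```

Call:
send_rows(
  motion=[
    {"tx":0,"ty":0,"tz":0,"rx":0,"ry":0,"rz":0.329,"gripper":0},
    {"tx":0,"ty":0,"tz":0,"rx":0,"ry":0,"rz":0.329,"gripper":0},
    {"tx":0,"ty":0,"tz":0,"rx":0,"ry":0,"rz":0.329,"gripper":0},
    {"tx":0,"ty":0,"tz":0,"rx":0,"ry":0,"rz":0.329,"gripper":0},
    {"tx":0,"ty":0,"tz":0,"rx":0,"ry":0,"rz":0.329,"gripper":0},
    {"tx":0,"ty":0,"tz":0,"rx":0,"ry":0,"rz":0.329,"gripper":0},
    {"tx":0,"ty":0,"tz":0,"rx":0,"ry":0,"rz":0.329,"gripper":0},
    {"tx":0,"ty":0,"tz":0,"rx":0,"ry":0,"rz":0.329,"gripper":0},
    {"tx":0,"ty":0,"tz":0,"rx":0,"ry":0,"rz":0.329,"gripper":0},
    {"tx":0,"ty":0,"tz":0,"rx":0,"ry":0,"rz":0.329,"gripper":0},
    {"tx":0,"ty":0,"tz":0,"rx":0,"ry":0,"rz":0,"gripper":0},
  ],
)

```text
time_s: 25.48
ee_pos: [500.8, -127.1, 124.1]
ee_rot: [-180.0, -0.0, 0.0]
force: [0.1, -0.0, 0.6]
gripper_width: 45.6
gripper_force: 0.0
```

Call:
send_rows(
  motion=[
    {"tx":-0.0687,"ty":-0.0567,"tz":0,"rx":0,"ry":0,"rz":0,"gripper":0},
    {"tx":-0.0687,"ty":-0.0567,"tz":0,"rx":0,"ry":0,"rz":0,"gripper":0},
    {"tx":-0.0687,"ty":-0.0567,"tz":0,"rx":0,"ry":0,"rz":0,"gripper":0},
    {"tx":0,"ty":0,"tz":0.03,"rx":0,"ry":0,"rz":0,"gripper":0},
    {"tx":0,"ty":0,"tz":0.06,"rx":0,"ry":0,"rz":0,"gripper":0},
    {"tx":0,"ty":0,"tz":0.06,"rx":0,"ry":0,"rz":0,"gripper":0},
    {"tx":0,"ty":0,"tz":0.045,"rx":0,"ry":0,"rz":0,"gripper":0},
    {"tx":0,"ty":0,"tz":0.025,"rx":0,"ry":0,"rz":0,"gripper":0},
    {"tx":0.02,"ty":0,"tz":0,"rx":0,"ry":0,"rz":0,"gripper":0},
    {"tx":0.02,"ty":0,"tz":0,"rx":0,"ry":0,"rz":0,"gripper":0},
    {"tx":0.025,"ty":0,"tz":0,"rx":0,"ry":0,"rz":0,"gripper":0},
    {"tx":0.03,"ty":0,"tz":0,"rx":0,"ry":0,"rz":0,"gripper":0},
  ],
)

```text
time_s: 26.98
ee_pos: [433.4, -39.6, 13.1]
ee_rot: [-179.8, 1.5, 0.1]
force: [-22.7, 8.8, 15.7]
gripper_width: 45.6
gripper_force: 11.3
```

```bash
python3 -c "
from chk import *
run('d9',0,66)"
```

```text
[439.04442392 -40.10101762  13.36337821] [-1.79835724e+02  8.94063388e-01  8.12740992e-02] [-5.8204752   3.79026899 -2.08559911] 27.025
exp [505. -40.] [[353.0, 267.0], [320.0, 291.0], [291.0, 264.0], [324.0, 243.0], [352.0, 286.0], [320.0, 310.0], [292.0, 283.0], [324.0, 261.0]]
[[396, 266], [326, 231], [338, 200], [396, 200]]
[[264, 200], [333, 200], [354, 269], [354, 285], [324, 311], [301, 308], [263, 263], [260, 248]]
```

Call:
send_rows(
  motion=[
    {"tx":0.025,"ty":0,"tz":0,"rx":0,"ry":0,"rz":0,"gripper":0},
    {"tx":0.03,"ty":0,"tz":0,"rx":0,"ry":0,"rz":0,"gripper":0},
    {"tx":0.03,"ty":0,"tz":0,"rx":0,"ry":0,"rz":0,"gripper":0},
    {"tx":0.03,"ty":0,"tz":0,"rx":0,"ry":0,"rz":0,"gripper":0},
    {"tx":0.03,"ty":0,"tz":0,"rx":0,"ry":0,"rz":0,"gripper":0},
    {"tx":0.03,"ty":0,"tz":0,"rx":0,"ry":0,"rz":0,"gripper":0},
    {"tx":0.03,"ty":0,"tz":0,"rx":0,"ry":0,"rz":0,"gripper":0},
  ],
)

```text
time_s: 27.9
ee_pos: [538.3, -41.2, 13.3]
ee_rot: [-179.9, 1.2, -0.0]
force: [-21.1, 0.7, 11.4]
gripper_width: 45.9
gripper_force: 10.8
```

```bash
python3 -c "
from chk import *
run('d10',0,66)
grab('scene','s10');g=load('s10');im=g['frame'].astype(int)
c=np.array([env.state()['ee_pos'][0]+66,-41])
print([proj(g,(c[0]+a*50,c[1]+b*50,70)).round().tolist() for a,b in((1,1),(1,-1),(-1,-1),(-1,1))])"
```

```text
[542.96155875 -41.37413755  13.45955064] [-1.79928832e+02  7.58640351e-01 -2.24799225e-02] [-6.72000588  0.54602311 -5.35329131] 27.95
exp [609. -41.] [[385.0, 245.0], [355.0, 267.0], [326.0, 242.0], [356.0, 222.0], [383.0, 264.0], [354.0, 285.0], [325.0, 261.0], [354.0, 241.0]]
[[428, 296], [405, 300], [336, 283], [320, 269], [300, 240], [280, 178], [428, 178]]
[[270.0, 306.0], [233.0, 274.0], [272.0, 242.0], [309.0, 271.0]]
```

Call:
send_rows(
  motion=[
    {"tx":0.03,"ty":0,"tz":0,"rx":0,"ry":0,"rz":0,"gripper":0},
    {"tx":0.03,"ty":0,"tz":0,"rx":0,"ry":0,"rz":0,"gripper":0},
    {"tx":0.03,"ty":0,"tz":0,"rx":0,"ry":0,"rz":0,"gripper":0},
    {"tx":0.025,"ty":0,"tz":0,"rx":0,"ry":0,"rz":0,"gripper":0},
    {"tx":0.025,"ty":0,"tz":0,"rx":0,"ry":0,"rz":0,"gripper":0},
    {"tx":0.025,"ty":0,"tz":0,"rx":0,"ry":0,"rz":0,"gripper":0},
    {"tx":0.025,"ty":0,"tz":0,"rx":0,"ry":0,"rz":0,"gripper":0},
    {"tx":0.025,"ty":0,"tz":0,"rx":0,"ry":0,"rz":0,"gripper":0},
    {"tx":0,"ty":0,"tz":0,"rx":0,"ry":0,"rz":0,"gripper":0},
    {"tx":0,"ty":0,"tz":0,"rx":0,"ry":0,"rz":0,"gripper":0},
  ],
)

```text
time_s: 29.25
ee_pos: [655.6, -41.9, 13.8]
ee_rot: [-180.0, 0.0, -0.0]
force: [-0.4, -0.4, -1.1]
gripper_width: 45.6
gripper_force: 0.0
```

Call:
send_rows(
  motion=[
    {"tx":-0.02,"ty":0,"tz":0,"rx":0,"ry":0,"rz":0,"gripper":0},
    {"tx":0,"ty":0,"tz":-0.1,"rx":0,"ry":0,"rz":0,"gripper":0},
    {"tx":0,"ty":0,"tz":-0.12,"rx":0,"ry":0,"rz":0,"gripper":0},
    {"tx":-0.08,"ty":0,"tz":-0.04,"rx":0,"ry":0,"rz":0,"gripper":0},
    {"tx":-0.08,"ty":0,"tz":-0.04,"rx":0,"ry":0,"rz":0,"gripper":0},
    {"tx":-0.08,"ty":0,"tz":0,"rx":0,"ry":0,"rz":0,"gripper":0},
    {"tx":-0.08,"ty":0,"tz":0,"rx":0,"ry":0,"rz":0,"gripper":0},
    {"tx":-0.08,"ty":0,"tz":0,"rx":0,"ry":0,"rz":0,"gripper":0},
    {"tx":0,"ty":0,"tz":0,"rx":0,"ry":0,"rz":0,"gripper":0},
  ],
)

```text
time_s: 30.38
ee_pos: [441.6, -41.6, 163.7]
ee_rot: [-180.0, 0.1, -0.1]
force: [0.4, 0.6, -0.2]
gripper_width: 45.8
gripper_force: 0.0
```

Run:
```python
from h import *
grab('scene','s12');grab('side','d12'); s=env.state(); print(s['ee_pos'],s['force'],s['time_s'])
for a,b in(('s12','s4'),('d12','d4')):
    A=load(a)['frame'].astype(int);B=load(b)['frame'].astype(int)
    # cast iron: dark, reddish (r>b)
    print(a)
    for n,F in((a,A),(b,B)):
        m=((F.max(2)<100)&(F[:,:,0]-F[:,:,1]>=4)).astype(np.uint8)*255
        m=cv2.morphologyEx(m,cv2.MORPH_OPEN,np.ones((3,3)))
        print(n,[(cv2.boundingRect(c),int(cv2.contourArea(c)),cv2.mean(F.astype(np.uint8),cv2.drawContours(np.zeros_like(m),[c],-1,255,-1))[:3]) for c in cv2.findContours(m,0,2)[0] if cv2.contourArea(c)>120])
S=load('s12');D=load('d12')
box=lambda g:[proj(g,(677+x,-42+y,z)).round().tolist() for x,y,z in((6,-130,0),(394,-130,75),(394,130,75),(6,130,0),(20,-105,0),(20,105,0),(140,0,-90),(390,-130,-180),(270,-130,-180),(270,130,-180))]
print(box(S));print(box(D))
P={'tin':((206,236),(415,279)),'jar':((315,331),(326,206)),'piston':((412,239),(234,265)),'bearing':((298,176),(328,361))}
for k,(a,b) in P.items():
    for t0,t1,(u,v) in(('scene0','s12',a),('side0','d12',b)):
        T=load(t0)['frame'][v-16:v+16,u-16:u+16]; r=cv2.matchTemplate(load(t1)['frame'][v-30:v+30,u-30:u+30],T,cv2.TM_CCOEFF_NORMED); _,q,_,l=cv2.minMaxLoc(r); print(k,t1,round(q,2),(l[0]-14,l[1]-14))
```

```text
[445.37127696 -41.84588117 164.21463954] [ 1.37977153  0.25088237 -0.09644418] 30.475
s12
s12 [((0, 464, 36, 16), 381, (95.30373831775701, 86.90887850467288, 84.19158878504672)), ((0, 425, 19, 37), 363, (94.54791154791154, 86.2948402948403, 83.69041769041769)), ((269, 363, 159, 117), 7744, (88.24827586206897, 80.42119122257053, 78.18181818181819)), ((0, 345, 68, 53), 415, (88.43326488706366, 80.75564681724846, 78.37371663244353)), ((148, 316, 89, 128), 5723, (52.324269549062656, 47.186792771491305, 44.67589934132748)), ((62, 246, 73, 96), 1941, (88.00671462829736, 80.1347721822542, 77.90503597122303)), ((109, 185, 46, 50), 658, (85.78896551724138, 78.46896551724137, 76.62344827586206)), ((0, 138, 119, 182), 10871, (85.18334531081567, 70.82518864534674, 59.56836148041682)), ((28, 120, 25, 26), 314, (85.42450142450143, 64.23646723646723, 43.20227920227921)), ((190, 102, 21, 12), 137, (84.74534161490682, 60.60869565217391, 43.391304347826086))]
s4 [((8, 364, 35, 26), 186, (93.72321428571428, 85.77232142857143, 83.30357142857143)), ((269, 361, 159, 119), 7161, (92.58421404682274, 84.5159
[... 1983 characters left out ...]
85518814139111, 31.898802736602054)), ((289, 64, 109, 68), 3006, (82.12555768005099, 73.74155513065647, 68.02135117909496)), ((131, 0, 52, 27), 627, (83.08381502890172, 77.38872832369943, 69.82514450867052))]
[[204.0, 276.0], [-1.0, 406.0], [86.0, 542.0], [294.0, 359.0], [206.0, 287.0], [279.0, 356.0], [201.0, 381.0], [73.0, 441.0], [124.0, 398.0], [200.0, 492.0]]
[[414.0, 278.0], [513.0, 184.0], [437.0, 140.0], [340.0, 220.0], [410.0, 269.0], [350.0, 223.0], [405.0, 245.0], [487.0, 247.0], [463.0, 268.0], [398.0, 221.0]]
tin s12 0.8 (0, 0)
tin d12 1.0 (0, 0)
jar s12 0.96 (0, 0)
jar d12 0.52 (0, 0)
piston s12 0.75 (-1, 0)
piston d12 0.51 (-1, 0)
bearing s12 0.8 (0, 0)
bearing d12 0.94 (0, 0)
```

Call:
send_rows(
  motion=[
    {"tx":0,"ty":0,"tz":0,"rx":0,"ry":0,"rz":0,"gripper":0},
    {"tx":0,"ty":0,"tz":0,"rx":0,"ry":0,"rz":0,"gripper":0},
    {"tx":0,"ty":0,"tz":0,"rx":0,"ry":0,"rz":0,"gripper":0},
    {"tx":0,"ty":0,"tz":0,"rx":0,"ry":0,"rz":0,"gripper":0},
    {"tx":0,"ty":0,"tz":0,"rx":0,"ry":0,"rz":0,"gripper":0},
    {"tx":0,"ty":0,"tz":0,"rx":0,"ry":0,"rz":0,"gripper":0},
    {"tx":0,"ty":0,"tz":0,"rx":0,"ry":0,"rz":0,"gripper":0},
    {"tx":0,"ty":0,"tz":0,"rx":0,"ry":0,"rz":0,"gripper":0},
  ],
)

```text
time_s: 31.48
ee_pos: [445.5, -41.8, 164.0]
ee_rot: [-180.0, -0.0, -0.0]
force: [0.9, -0.8, 0.1]
gripper_width: 45.6
gripper_force: 0.0
```

Run:
```python
from h import *
grab('scene','s13'); A=load('s12')['frame'].astype(int);B=load('s13')['frame'].astype(int)
d=np.abs(A-B).max(2)[300:460,100:290]; print('moved px',(d>25).sum())
F=B[300:460:6,120:270:3]; k=(F.max(2)<75)&(F[:,:,0]-F[:,:,1]>=3)
print('\n'.join(''.join('#' if q else '.' for q in r) for r in k))
```

```text
moved px 0
..................................................
..................................................
..................................................
..................................................
...........................#......................
...........................####...................
.........................#####.##.................
...................#...####.#######...............
...................###...####.#########...........
...................#####...#.##########...........
...................#######...#.#.######...........
.....................#######....#######...........
......................#############.####..........
...............##################.................
.............###################..................
............#############.######..................
...........#####...##########.#...................
..........##.########.########.#..................
..........#########...#######.#...................
............###################...................
...........###############.###....................
...........######...########......................
...........######..#######........................
.............###########..........................
..................................................
..................................................
..................................................
```

Run:
```python
from h import *
S=load('s13');D=load('d12')
for z in(40,0,-40,-80,-120): print(z,'barrel',(cast(S,218,350,z)-[677,-42,0]).round()[:2],'->side',proj(D,cast(S,218,350,z)).round(),'drum',(cast(S,183,415,z)-[677,-42,0]).round()[:2],'->side',proj(D,cast(S,183,415,z)).round())
F=D['frame'].astype(int)[170:290:5,350:480:3]; k=(F.max(2)<60)&(F[:,:,0]-F[:,:,1]>=3)
print('\n'.join(''.join('#' if q else '.' for q in r) for r in k))
```

```text
40 barrel [95. 34.] ->side [391. 213.] drum [205.  78.] ->side [406. 186.]
0 barrel [89. 15.] ->side [393. 228.] drum [205.  62.] ->side [408. 200.]
-40 barrel [84. -3.] ->side [394. 243.] drum [205.  46.] ->side [410. 213.]
-80 barrel [ 78. -21.] ->side [396. 258.] drum [205.  31.] ->side [413. 226.]
-120 barrel [ 73. -39.] ->side [398. 272.] drum [205.  15.] ->side [415. 238.]
............................................
............................................
..#.........................................
............................................
............................................
............................................
............................................
............................................
............................................
...............##...........................
...............#####........................
...............#######......................
..........###.#..######.#...................
..........###############.#.................
...........#.############.##................
............########...#....................
............##.#####........................
...............#####........................
................###.........................
............................................
............................................
..........................................#.
........................................#...
............................................
```

```bash
python3 -c "
from workcell import env
print(env.job_done())"
```

```text
the job is handed in; nothing more can be done
None
```

I pulled the knob to its stop and the gate dropped. The drum and then the barrel went over the edge and came to rest in the trolley, the barrel leaning inside just below bench height. The bystanders match their first positions to within a pixel, though the side-view matches for the jar and piston were weak. I handed the job in at about 31.5 s; no verdict came back.

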